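# Spin-check a pot on the soft-drive banding wheel

## Robot

A 7-joint arm with a two-finger parallel gripper is mounted at the origin on the work surface. World frame = base frame: x ahead of the robot, y to its left, z up, the work surface at z = 0. Lengths are in m, angles in rad, forces in N, time in s.
With the tool pointing down it reaches from about 0.4 to 0.875 m from the base axis. Payload 6.5 kg.
Tool frame: the origin (TCP) lies on the centre line of the jaws, within the pads' length; the fingertips stand 8 mm ahead of it and the grasp point (between the pads) lies 11 mm behind it; z points along the fingers, y is the line along which they close (so a half turn about z gives the same grasp; the last joint's range is limited). The gripper opens to 85 mm and grips with 20 to 120 N. Pads are 22 mm wide; open, the fingers measure 114 mm over their backs; the gripper's body (76 mm by 85 mm) begins 54 mm behind the grasp point. The pads swing forward as they close: fully open they stand 13 mm farther back than shut.
Start: joints at [1.068, 0.536, -0.004, 1.538, 0.003, 1.067, -0.071], TCP at [0.275, -0.589, 0.239] pointing down, gripper open.
Joint ranges: [-2.7, 2.7], [-0.37, 2.16], [-1.27, 1.26], [0.24, 2.4], [-1.31, 4.45], [0.19, 1.91], [-2.76, 2.76]. Speed limits (rad/s): [2.39, 2.39, 3.14, 3.14, 3.14, 3.14, 3.14].

## Interface

Orientations are given as a rotation vector (axis times angle).
In Python, from bench import robot, viewer gives the robot as it stands.
- The arm moves only by the shell command python3 -m jog 'ROWS' [OPENING] [FORCE]. ROWS is JSON, a list of rows, each an object with "dp": the shift along the tool's x, y, z scaled (see below), a list of three; "delta_rot": the turn, a rotation vector about the tool's x, y, z scaled (see below), a list of three. In form: [{"dp": [tx, ty, tz], "delta_rot": [ax, ay, az]}, ...]. A call has exactly 8 rows; each row shifts and turns the commanded pose from where the row before left it, along the tool's axes as they then stand; what a row does not reach is not made up. The controller multiplies each number of a shift by 40 mm and each number of a turn by 0.12 rad. A row lasts 1/12 s, in which the tool goes at most 41.7 mm and 7.16 degrees, less where a joint would pass 70% of its speed; a pose out of reach is approached as far as the arm can. A call with a number of a shift or a turn outside -1 to 1 is refused whole. A call with a gripper value outside its range is refused whole. OPENING is the opening, from 0 (shut) to 1 (fully open), set as the call begins (- or left out, the last holds). The fingers move at their own pace and stop on an object; FORCE is the grip in N (left out, the last holds). Time passes only in rows, so rows that do not move let the fingers close, or fill a call up. It gives the time, the measured TCP pose, the force, the opening and the grip force at its end, in the units of the state.
- robot.sense(): the state, without advancing time (a new reading comes with each control period).
- viewer.get_image(name): name is "scene" or "side" or "wrist"; returns (picture, depth): 420x560x3 uint8, red, green, blue; 420x560 float32, m along the optical axis (not along the pixel's ray), 0 where there is no reading.
- viewer.calibration(name): a dict with "fov_y" (degrees; the focal length in pixels is half the picture's height over the tangent of half this angle, whatever the lens; pixels are square), "cx", "cy" (the principal point, pixels), "rvec" (rotation vector, rad) and "tvec" (3), from world to camera coordinates, as OpenCV has them. Camera axes: x right, y down, z forward; pixel columns grow to the right and rows downward; lengths in m; the calibration is good to about 2 mm. A picture is of the moment at which its call begins: read the wrist's pose just before it. calibration takes no time and is no camera call; for the wrist camera it gives the pose at the moment of the call.
- robot.sign_off(): hands the job in; it is judged then, once.
The state is a dict: "time_s": time; "joint_positions": joint angles; "qvel": joint speeds; "joint_torque": joint torques, N m; "position": TCP position; "tcp_rot": TCP orientation; "wrist_force": force on the tool from outside, world axes, zero at the start; "ft_torque": the same for the moment, N m; "finger_gap": opening from 0.0 (shut) to 1.0 (fully open); "grasp_force": force on a finger pad.
Only numpy, scipy, OpenCV 4.12 (cv2) and the standard library are available. Lean on these libraries where they do the work, as an engineer would, in place of code of your own. Each camera call takes 0.05 s, during which the arm holds its last target. There are 200 camera calls.

## Task

Check that the pot on the banding wheel runs true: with the wooden crank handle bring the wheel head up to about one turn every five seconds, anticlockwise seen from above, and keep it at that pace for at least five seconds, then bring it to rest with the red stripe at the yellow pointer and let go of the handle. The pot stands loose: never touch it, never let it slide out of the middle or tip, and never let the head turn faster than one turn in three seconds. Leave everything else on the bench where it is.

Things in the scene. Friction and masses are not known exactly. Their poses are not given: they have to be found in the camera images.
- wheel_base: Green fixed stand of the banding wheel, round foot 200 mm across. Origin: centre of its underside on the bench top; its z is the upright wheel axis. Along its +x a strip leads to a 14 mm post, 165 mm from the axis, that carries the yellow pointer. Place and yaw vary
- pointer (a point): Inner tip of the yellow pointer (34 mm long, top 112 mm above the bench), on the base's +x axis 146 mm from the wheel axis, pointing at the axis: the direction in which the red stripe must stop
- wheel_head (a joint): Angle (rad) of the heavy aluminium head (disc 180 mm across, 33 mm thick, top at 120 mm) to the base, growing anticlockwise from above, counting on past full turns; stripe at pointer at every multiple of 2 pi. 3.5 kg, inertia 0.014 kg m2 (true 0.7 to 1.4 times that). A felt drag inside brakes it with 0.0015 to 0.009 N m, different each time, plus 0.002 N m per rad/s. No stops
- crank (a joint): Angle (rad) of the crank relative to the head, growing anticlockwise. An oil clutch couples them: 0.0135 N m per rad/s of speed difference. So the head lags by 0.6 to 1.3 s, runs slower than the crank (for head 1.26 the crank needs 1.5 to 2.1 rad/s), coasts on when the crank stops and is braked by it, and stays put when the crank creeps slower than 0.1 to 0.7 rad/s. No stops
- mark (a point): Outer end of the red stripe (18 mm wide, radial, from 46 mm off the axis to the rim) on top of the wheel head, 85 mm from the axis, 120 mm above the bench
- grip (a point): Grip point on the axis of the upright dark wooden crank handle, 152 mm above the bench: a sleeve 26 mm across, from 79 to 175 mm up, spinning freely on its own axis, so it can be gripped firmly from above with a fixed hand direction. It circles 120 mm from the wheel axis, on an arm that runs under the head. Starts at any angle
- pot: Loose terracotta cup-shaped pot, 84 mm across, 85 mm high, about 0.4 kg, standing in the middle of the wheel head (its underside at 120 mm). Origin: centre of its underside
- paint_jar: Loose yellow jar, 76 mm across, 110 mm high; leave alone. Origin: centre of its underside
- beaker: Loose white cup, 72 mm across, 90 mm high; leave alone. Origin: centre of its underside
- slip_bowl: Loose black bowl, 120 mm across, 55 mm high; leave alone. Origin: centre of its underside
- pine_block: Loose pine block 100 x 60 x 30 mm; leave alone. Origin: centre of its underside
- brush: Loose brush lying flat on the left; leave alone. Its origin lies at its underside
Mind the look-alikes: they are no part of the job. There is more than one size of the pot; the one meant has the size given above.

How it is judged:
By the outcome, as a careful person would: the job done as asked, in the order asked, and still so for the second after the job is handed in, with the robot touching nothing.
It also fails if it takes over 61 s, if anything falls off the work surface, if the arm or the gripper's body presses on something with over 40 N, if the wrist force passes 120 N, or if a joint passes its speed limit or range.

## Working session

There is one attempt and no reset: what is moved stays moved. The work goes in short steps, Python scripts to look and compute and a shell command to move; the robot and the scene stay as the last step left them, time stands still between calls to the robot, and variables do not carry over. Pictures are saved under pics/ and viewed, at most 10 in all, crops included, and the job is handed in when it is done.

```bash
ls; mkdir -p pics
cat > h.py <<'E'
import numpy as np, cv2
from bench import robot, viewer
def cal(n):
    c=viewer.calibration(n); f=210/np.tan(np.radians(c["fov_y"])/2)
    R=cv2.Rodrigues(np.array(c["rvec"],float))[0]; t=np.array(c["tvec"],float)
    return f,c["cx"],c["cy"],R,t
def ray(C,u,v,z):
    f,cx,cy,R,t=C; d=R.T@np.array([(u-cx)/f,(v-cy)/f,1]); o=-R.T@t
    return o+d*(z-o[2])/d[2]
def proj(C,p):
    f,cx,cy,R,t=C; q=R@np.array(p)+t; return q[:2]/q[2]*f+[cx,cy]
E
python3 - <<'E'
from h import *
print(robot.sense())
for n in("scene","side"):
    print({k:v for k,v in viewer.calibration(n).items()})
    im,d=viewer.get_image(n); np.savez("pics/"+n,im=im,d=d,); cv2.imwrite(f"pics/{n}0.png",im[:,:,::-1])
E
```

```text
pics
{'time_s': 0.0, 'joint_positions': array([ 1.0677817 ,  0.53717541, -0.00444361,  1.53885605,  0.00258698,
        1.06729284, -0.07116207]), 'qvel': array([ 0.0009974 , -0.00063767, -0.0004955 , -0.00101325,  0.00057011,
       -0.00040053,  0.00047502]), 'joint_torque': array([ 2.99001667e-04, -5.83409536e+01,  1.04880709e+00, -2.59102625e+01,
        1.23784269e-02,  9.64066247e-03, -1.69613298e-05]), 'position': array([ 0.27471909, -0.58841956,  0.23841369]), 'tcp_rot': array([-3.06530601e+00, -6.80510984e-01,  7.58683395e-04]), 'wrist_force': array([-0.08547478, -0.02531569, -0.37845421]), 'ft_torque': array([-0.04935475,  0.00906688,  0.01204617]), 'grasp_force': 0.0, 'finger_gap': 0.9989600187125246}
{'fov_y': 56.47506975208979, 'cx': 274.89738298577254, 'cy': 208.1680028010747, 'rvec': array([ 1.78696741,  1.46526036, -0.77722342]), 'tvec': array([-0.08194073, -0.23738576,  1.73384497])}
{'fov_y': 47.26042465937262, 'cx': 281.9649328972067, 'cy': 209.67321780040893, 'rvec': array([ 0.7101168 , -2.49642284,  1.2397374 ]), 'tvec': array([0.49021017, 0.27891004, 1.09786553])}
```

View pics/scene0.png

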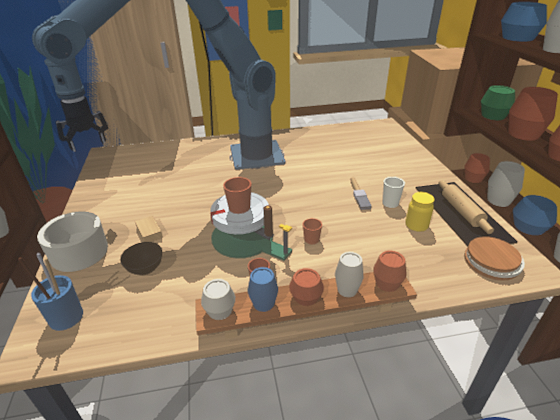

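View pics/side0.png

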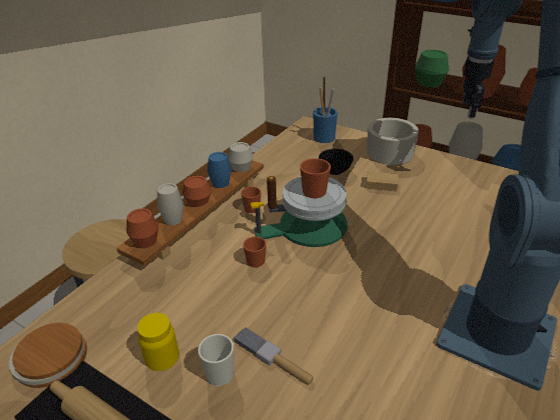

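The scene view shows the wheel near (240,215), with the handle at (268,222), the yellow pointer at (286,229) and the red stripe at (217,212). There are three terracotta cups: (238,195) on the head, and (312,230) and (262,270) on the bench. The one on the head fits because it stands in the middle of the wheel. I'll check its size and confirm in a crop.

```bash
cat >> h.py <<'E'
def cloud(C,d):
    f,cx,cy,R,t=C; v,u=np.mgrid[:420,:560]
    P=np.stack([(u-cx)/f*d,(v-cy)/f*d,d],-1)
    return (P-t)@R
E
python3 - <<'E'
from h import *
from scipy.optimize import least_squares
for n in("scene","side"):
    z=np.load(f"pics/{n}.npz"); im,d=z["im"],z["d"]; C=cal(n); P=cloud(C,d)
    hsv=cv2.cvtColor(im,cv2.COLOR_RGB2HSV); H,S,V=[hsv[...,i].astype(int) for i in range(3)]
    ok=d>0
    roi=np.zeros_like(ok)
    if n=="scene": roi[175:260,195:330]=1
    else: roi[140:280,220:360]=1
    X=P[...,0];Y=P[...,1];Z=P[...,2]
    def rep(name,m):
        m=m&ok&roi; 
        print(n,name,m.sum(),np.round([P[m].mean(0),P[m].min(0),P[m].max(0)],3).tolist() if m.sum() else "")
    def fitc(m,name):
        m=m&ok&roi; p=P[m][:,:2]
        A=np.c_[2*p,np.ones(len(p))]; s=np.linalg.lstsq(A,(p**2).sum(1),rcond=None)[0]
        print(n,name,len(p),s[:2],np.sqrt(s[2]+s[0]**2+s[1]**2))
    top=(abs(Z-.12)<.004)&(S<70)
    rep("disc",top)
    m=(top&ok&roi).astype(np.uint8); c=max(cv2.findContours(m,0,1)[0],key=cv2.contourArea)
    rep("green",(H>60)&(H<95)&(S>80)); rep("foot",(H>60)&(H<95)&(S>80)&(Z<.035))
    rep("yellow",(H>22)&(H<34)&(S>180)&(Z>.09)&(Z<.13))
    rep("red",((H<6)|(H>174))&(S>150)&(abs(Z-.12)<.006))
    rep("pot",((H<14)&(S>100)&(Z>.13)&(Z<.22)))
    fitc(((H<14)&(S>80)&(Z>.2)),"rim")
    rep("handle",(H<16)&(V<110)&(Z>.1)&(Z<.18))
    rep("handletop",(H<16)&(V<110)&(Z>.171)&(Z<.18))
    s=im[160:290,190:340] if n=="scene" else im[140:280,220:360]
    cv2.imwrite(f"pics/{n}crop.png",cv2.resize(s[:,:,::-1],None,fx=4,fy=4,interpolation=2))
E
```

```text
scene disc 1031 [[0.576, -0.132, 0.119], [0.472, -0.219, 0.116], [0.646, -0.042, 0.124]]
scene green 93 [[0.644, -0.028, 0.011], [0.61, -0.049, 0.007], [0.678, 0.011, 0.014]]
scene foot 93 [[0.644, -0.028, 0.011], [0.61, -0.049, 0.007], [0.678, 0.011, 0.014]]
scene yellow 0 
scene red 27 [[0.563, -0.197, 0.12], [0.555, -0.217, 0.117], [0.57, -0.177, 0.123]]
scene pot 792 [[0.565, -0.128, 0.177], [0.512, -0.171, 0.13], [0.661, -0.045, 0.207]]
scene rim 128 [ 0.55430382 -0.13095255] 0.03911835388268771
scene handle 232 [[0.635, -0.074, 0.142], [0.522, -0.217, 0.1], [0.665, -0.046, 0.179]]
scene handletop 26 [[0.614, -0.084, 0.174], [0.525, -0.156, 0.171], [0.662, -0.046, 0.179]]
side disc 1377 [[0.567, -0.116, 0.119], [0.462, -0.243, 0.116], [0.908, -0.036, 0.124]]
side green 1938 [[0.549, -0.091, 0.016], [0.452, -0.482, -0.006], [0.695, 0.01, 0.055]]
side foot 1886 [[0.547, -0.084, 0.015], [0.452, -0.481, -0.006], [0.682, 0.01, 0.035]]
side yellow 63 [[0.663, -0.004, 0.109], [0.65, -0.022, 0.102], [0.678, 0.014, 0.113]]
side red 1 [[0.647, -0.044, 0.126], [0.647, -0.044, 0.126], [0.647, -0.044, 0.126]]
side pot 1011 [[0.556, -0.113, 0.175], [0.509, -0.169, 0.13], [0.654, -0.037, 0.207]]
side rim 138 [ 0.5510984  -0.12544045] 0.039213787540648457
side handle 751 [[0.571, -0.096, 0.15], [0.502, -0.217, 0.1], [0.905, -0.037, 0.18]]
side handletop 163 [[0.567, -0.11, 0.175], [0.513, -0.165, 0.171], [0.657, -0.037, 0.18]]
```

View pics/scenecrop.png

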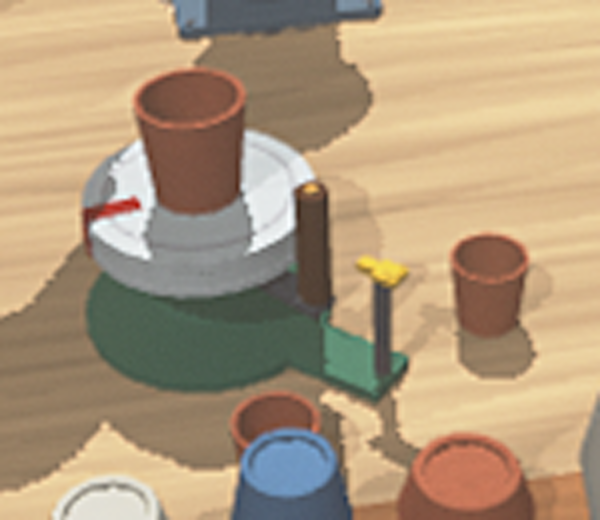

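View pics/sidecrop.png

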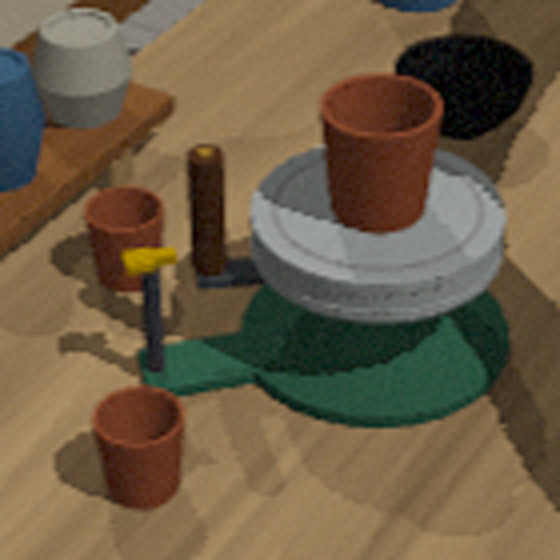

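The crops confirm the arrangement. The big cup in the middle of the head has a rim radius of about 40 mm and its top at about 205 mm, so it is the pot. The two smaller cups on the bench are look-alikes. Next I'll refine the centre, pointer, stripe and handle.

```bash
cat > meas.py <<'E'
from h import *
CEN=np.array([.5525,-.1275])
def masks(im):
    hsv=cv2.cvtColor(im,cv2.COLOR_RGB2HSV); return [hsv[...,i].astype(int) for i in range(3)]
def stripe(n,im,cen):
    """world angle of stripe: red pixels cast on z=.12, between 48 and 88 mm off axis"""
    H,S,V=masks(im); C=cal(n); v,u=np.nonzero(((H<5)|(H>174))&(S>190)&(V>60))
    if len(u)==0: return 0,np.nan
    p=np.array([ray(C,a,b,.12)[:2] for a,b in zip(u,v)])-cen
    r=np.hypot(*p.T); k=(r>.046)&(r<.089)
    if k.sum()<4: return k.sum(),np.nan
    q=(p[k]/r[k][:,None]).mean(0)   # mean direction
    return k.sum(),np.degrees(np.arctan2(q[1],q[0]))
E
python3 - <<'E'
from meas import *
from scipy.optimize import least_squares
def circ(p,r,x0): return least_squares(lambda c:np.hypot(p[:,0]-c[0],p[:,1]-c[1])-r,x0,loss="soft_l1",f_scale=.002)
for n in("scene","side"):
    z=np.load(f"pics/{n}.npz"); im,d=z["im"],z["d"]; C=cal(n); P=cloud(C,d); H,S,V=masks(im)
    X,Y,Z=np.moveaxis(P,-1,0); rr=np.hypot(X-CEN[0],Y-CEN[1]); ok=d>0
    # pot wall/rim points above z .15
    # disc rim side wall: grey, z .09-.117, radius 90
    m=ok&(S<70)&(Z>.092)&(Z<.116)&(rr<.1)&(rr>.08); s=circ(P[m][:,:2],.09,CEN); print(n,"discwall",m.sum(),s.x,np.abs(s.fun).mean())
    m=ok&(H>60)&(H<95)&(S>80)&(rr<.12)&(Z<.05); b=m&(rr>.05)
    # disc top silhouette -> outer hull by ray cast
    m=(ok&(S<60)&(abs(Z-.12)<.004)&(rr<.1)).astype(np.uint8)
    hull=cv2.convexHull(np.argwhere(m)[:,::-1].astype(np.int32))[:,0]
    p=np.array([ray(C,*h,.12)[:2] for h in hull]); s=circ(p,.09,CEN); print(n,"disctop",s.x,np.abs(s.fun).mean(),len(p))
    s=least_squares(lambda c:np.hypot(p[:,0]-c[0],p[:,1]-c[1])-c[2],[*CEN,.09],loss="soft_l1",f_scale=.002);print("  free r",s.x)
    m=ok&(H<14)&(S>80)&(Z>.196)&(rr<.06); hull=cv2.convexHull(np.argwhere(m)[:,::-1].astype(np.int32))[:,0]
    p=np.array([ray(C,*h,.205)[:2] for h in hull]); s=circ(p,.042,CEN); print(n,"potrim",s.x,np.abs(s.fun).mean())
    m=ok&(H<18)&(V<120)&(Z>.125)&(Z<.172)&(rr>.1)&(rr<.145)&(X>.6)
    print(n,"handle",m.sum(), P[m].mean(0)); s=circ(P[m][:,:2],.013,P[m].mean(0)[:2]-C[3].T[:2,2]*-.01); h=s.x; print("   ",h,np.abs(s.fun).mean(),"r",np.hypot(*(h-CEN)),np.degrees(np.arctan2(*(h-CEN)[::-1])))
    m=(H>22)&(H<34)&(S>150)&(np.hypot(X-.663,Y+.004)<.05)&(V>90); v,u=np.nonzero(m)
    if len(u):
        p=np.array([ray(C,a,b,.11)[:2] for a,b in zip(u,v)]); i=np.argmin(np.hypot(*(p-CEN).T)); q=p.mean(0)-CEN
        print(n,"yellow",len(u),"tip",p[i],np.hypot(*(p[i]-CEN)),"ang tip/mean",np.degrees(np.arctan2(*(p[i]-CEN)[::-1])),np.degrees(np.arctan2(q[1],q[0])))
    print(n,"stripe",stripe(n,im,CEN))
    m=ok&(rr>.13)&(rr<.18)&(Z>.03)&(Z<.095)&(np.abs(np.degrees(np.arctan2(Y-CEN[1],X-CEN[0]))-47)<12); 
    if m.sum(): s=circ(P[m][:,:2],.007,P[m].mean(0)[:2]); q=P[m].mean(0)[:2]-CEN; print(n,"post",m.sum(),s.x,np.hypot(*(s.x-CEN)),np.degrees(np.arctan2(*(s.x-CEN)[::-1])),np.degrees(np.arctan2(*q[::-1])))
E
```

```text
scene discwall 325 [ 0.55158891 -0.13028052] 0.0013360119323789586
scene disctop [ 0.55749627 -0.13054274] 0.000796658438202956 23
  free r [ 0.55754958 -0.13052924  0.08986622]
scene potrim [ 0.56041445 -0.13118583] 0.0029283114052955786
scene handle 112 [ 0.65791805 -0.05828578  0.14854072]
    [ 0.64739234 -0.05701761] 0.0010142490441553793 r 0.11820458068038045 36.60354754162559
scene yellow 26 tip [ 0.65446163 -0.02158133] 0.14702020232283178 ang tip/mean 46.09050382011184 46.86026709908908
scene stripe (np.int64(6), np.float64(-82.85633729488792))
scene post 94 [ 0.66593136 -0.0109855 ] 0.16261089087655306 45.76818106827078 44.03617035494433
side discwall 436 [ 0.553358   -0.12820244] 0.0015105765744702032
side disctop [ 0.54938736 -0.12192842] 0.0010751562523891606 24
  free r [ 0.54940234 -0.12192957  0.08989717]
side potrim [ 0.54758575 -0.11956767] 0.0029343712836111197
side handle 131 [ 0.64146019 -0.04593037  0.1500786 ]
    [ 0.64721751 -0.05353025] 0.001540691598106697 r 0.12017873799414842 37.98809800906346
side yellow 63 tip [ 0.65325022 -0.02130243] 0.1463848707347931 ang tip/mean 46.50781249965642 48.43428342690443
side stripe (0, nan)
side post 98 [ 0.6650371  -0.00700396] 0.16487538900328957 46.95610044289117 48.028675689028155
```

```bash
python3 -m jog '[{"dp":[0.4,-0.23,-0.5],"delta_rot":[0,0,0]},{"dp":[0.6,-0.34,-0.5],"delta_rot":[0,0,0]},{"dp":[0.6,-0.34,-0.5],"delta_rot":[0,0,0]},{"dp":[0.6,-0.34,0],"delta_rot":[0,0,0]},{"dp":[0.6,-0.34,0],"delta_rot":[0,0,0]},{"dp":[0.6,-0.34,0],"delta_rot":[0,0,0]},{"dp":[0.6,-0.34,0],"delta_rot":[0,0,0]},{"dp":[0.6,-0.34,0],"delta_rot":[0,0,0]}]' 1 60
python3 -m jog '[{"dp":[0.6,-0.34,0],"delta_rot":[0,0,0]},{"dp":[0.6,-0.34,0],"delta_rot":[0,0,0]},{"dp":[0.6,-0.34,0],"delta_rot":[0,0,0]},{"dp":[0.6,-0.34,0],"delta_rot":[0,0,0]},{"dp":[0.6,-0.34,0],"delta_rot":[0,0,0]},{"dp":[0.6,-0.34,0],"delta_rot":[0,0,0]},{"dp":[0.6,-0.34,0],"delta_rot":[0,0,0]},{"dp":[0.6,-0.34,0],"delta_rot":[0,0,0]}]'
cat > tgt.py <<'E'
import sys; from h import *
s=robot.sense(); R=cv2.Rodrigues(s["tcp_rot"])[0]
g=np.array([float(a) for a in sys.argv[1:4]])
print("t",s["time_s"],"p",s["position"].round(4),"x",R[:,0].round(3),"y",R[:,1].round(3),"units",(R.T@(g-s["position"])/.04).round(2))
E
python3 tgt.py .6473 -.0553 .298
```

```text
time_s: 0.77
position: [0.398, -0.4151, 0.299]
tcp_rot: [-3.066, -0.681, 0.001]
wrist_force: [0.6, -0.1, -0.8]
finger_gap: 1.005
grasp_force: 0.0
time_s: 1.43
position: [0.5258, -0.2354, 0.2989]
tcp_rot: [-3.067, -0.681, 0.001]
wrist_force: [-0.1, -0.6, -0.1]
finger_gap: 1.001
grasp_force: 0.0
t 1.4333 p [ 0.5258 -0.2354  0.2989] x [ 0.906  0.423 -0.001] y [ 0.423 -0.906 -0.001] units [ 4.66 -2.8   0.02]
```

```bash
python3 -m jog '[{"dp":[0.6,-0.36,0],"delta_rot":[0,0,0]},{"dp":[0.6,-0.36,0],"delta_rot":[0,0,0]},{"dp":[0.6,-0.36,0],"delta_rot":[0,0,0]},{"dp":[0.6,-0.36,0],"delta_rot":[0,0,0]},{"dp":[0.6,-0.36,0],"delta_rot":[0,0,0]},{"dp":[0.6,-0.36,0],"delta_rot":[0,0,0]},{"dp":[0.6,-0.36,0],"delta_rot":[0,0,0]},{"dp":[0.4,-0.24,0],"delta_rot":[0,0,0]}]'
python3 tgt.py .6473 -.0553 .141
python3 - <<'E'
from meas import *
from scipy.optimize import least_squares
C=cal("wrist"); im,d=viewer.get_image("wrist"); np.savez("pics/wrist",im=im,d=d); P=cloud(C,d)
cv2.imwrite("pics/wrist1.png",im[:,:,::-1]); H,S,V=masks(im); X,Y,Z=np.moveaxis(P,-1,0); rr=np.hypot(X-.6473,Y+.0553)
m=(d>0)&(rr<.035)&(Z>.165)&(Z<.185); print("htop",m.sum(),P[m].mean(0) if m.sum() else "", "px",np.argwhere(m).mean(0)[::-1] if m.sum() else "")
print("predicted px",proj(C,[.6473,-.0553,.175]))
E
```

```text
time_s: 2.1
position: [0.6463, -0.0555, 0.2987]
tcp_rot: [-3.064, -0.684, 0.0]
wrist_force: [0.7, -0.2, 1.3]
finger_gap: 1.003
grasp_force: 0.0
t 2.1 p [ 0.6463 -0.0555  0.2987] x [0.905 0.425 0.   ] y [ 0.425 -0.905 -0.002] units [0.02 0.01 3.94]
htop 659 [ 0.64971471 -0.05462185  0.17445122] px [281.69044006 204.04248862]
predicted px [281.22362234 206.92155098]
```

View pics/wrist1.png

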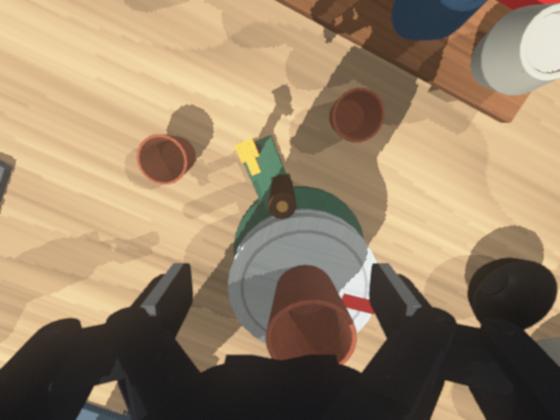

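The wrist view shows the handle top at (282,206), the pointer at (248,155), the stripe at (358,303) and the pot at (310,330). I'll take the wheel centre from this view too.

Run:
```python
from meas import *
from scipy.optimize import least_squares
C=cal("wrist"); z=np.load("pics/wrist.npz"); im,d=z["im"],z["d"]; P=cloud(C,d); H,S,V=masks(im); X,Y,Z=np.moveaxis(P,-1,0); ok=d>0
c0=np.array([.553,-.128]); rr=np.hypot(X-c0[0],Y-c0[1])
def circ(p,r,x0): return least_squares(lambda c:np.hypot(p[:,0]-c[0],p[:,1]-c[1])-r,x0,loss="soft_l1",f_scale=.001)
m=(ok&(abs(Z-.12)<.005)&(rr<.1)).astype(np.uint8); v,u=np.nonzero(m)
e=np.array([[uu,v[u==uu].min()] for uu in np.unique(u)]); p=np.array([ray(C,*q,.12)[:2] for q in e]); k=(np.abs(np.hypot(*(p-c0).T)-.09)<.008); 
s=circ(p[k],.09,c0); print("disc",k.sum(),s.x,np.abs(s.fun).mean()); 
m=ok&(np.hypot(X-.6473,Y+.0553)<.03)&(Z>.172)&(Z<.178); q=P[m]; print("top",m.sum(),q.mean(0),(q.max(0)+q.min(0))/2, np.ptp(q,axis=0))
m=(H>22)&(H<34)&(S>150)&(Z>.09); m&=np.hypot(X-.66,Y)<.04; v,u=np.nonzero(m); p=np.array([ray(C,a,b,.112)[:2] for a,b in zip(u,v)])
r=np.hypot(*(p-s.x).T); t=p[r<np.sort(r)[15]].mean(0)-s.x; print("ptr",r.min(),np.degrees(np.arctan2(t[1],t[0])), np.degrees(np.arctan2(*(p.mean(0)-s.x)[::-1])))
m=((H<5)|(H>174))&(S>140)&(np.abs(Z-.12)<.01)&(rr<.09)&(rr>.05);print("red",im[m].mean(0),np.percentile(S[m],[5,50]))
p=P[m][:,:2]-s.x; p=p[:, :]; print("stripe",np.degrees(np.arctan2(*p.mean(0)[::-1])))
m=ok&(rr<.045)&(Z>.15);print("potcol",np.percentile(H[m],[5,50,95]),np.percentile(S[m],[5,50,95]))
```

```text
disc 149 [ 0.55534825 -0.12423579] 0.00041478483362015426
top 612 [ 0.65044882 -0.0506835   0.17475446] [ 0.65012007 -0.05090402  0.17500093] [0.0251581  0.02503755 0.00587825]
ptr 0.1480458320808633 45.166537427369356 44.91839453268324
red [172.77224199  64.19928826  59.17081851] [154. 169.]
stripe -80.99272833620753
potcol [7. 8. 9.] [114. 130. 138.]
```

```bash
python3 -m jog '[{"dp":[0.08,-0.03,0.5],"delta_rot":[0,0,0]},{"dp":[0,0,0.6],"delta_rot":[0,0,0]},{"dp":[0,0,0.6],"delta_rot":[0,0,0]},{"dp":[0,0,0.6],"delta_rot":[0,0,0]},{"dp":[0,0,0.6],"delta_rot":[0,0,0]},{"dp":[0,0,0.5],"delta_rot":[0,0,0]},{"dp":[0,0,0.3],"delta_rot":[0,0,0]},{"dp":[0,0,0.18],"delta_rot":[0,0,0]}]'
python3 -m jog '[{"dp":[0,0,0],"delta_rot":[0,0,0]},{"dp":[0,0,0],"delta_rot":[0,0,0]},{"dp":[0,0,0],"delta_rot":[0,0,0]},{"dp":[0,0,0],"delta_rot":[0,0,0]},{"dp":[0,0,0],"delta_rot":[0,0,0]},{"dp":[0,0,0],"delta_rot":[0,0,0]},{"dp":[0,0,0],"delta_rot":[0,0,0]},{"dp":[0,0,0],"delta_rot":[0,0,0]}]' 0 60
python3 tgt.py .6487 -.053 .143
```

```text
time_s: 2.82
position: [0.6466, -0.0566, 0.142]
tcp_rot: [-3.066, -0.68, 0.005]
wrist_force: [-0.7, -0.0, -0.6]
finger_gap: 1.004
grasp_force: 0.0
time_s: 3.48
position: [0.6487, -0.0566, 0.1453]
tcp_rot: [3.066, 0.68, 0.003]
wrist_force: [-0.9, -0.0, 6.4]
finger_gap: 0.291
grasp_force: 58.6
t 3.4833 p [ 0.6487 -0.0566  0.1453] x [0.906 0.423 0.002] y [ 0.423 -0.906  0.001] units [ 0.04 -0.08  0.06]
```

```bash
cat > plan.py <<'E'
# rows (tool units) for crank from angle phi0 (deg) through the given steps: python3 plan.py phi0 steps...
import sys; from h import *
def plan(phi,steps):
    out=[]
    for s in steps:
        a=np.radians(phi+s/2+65); L=.24*np.sin(np.radians(s/2))/.04
        out.append((round(L*np.cos(a),2),round(-L*np.sin(a),2))); phi+=s
    return out,phi
def st(cen=(.5538,-.130)):
    s=robot.sense(); q=s["position"][:2]-cen
    print("t %.2f pos %s r %.4f phi %.1f F %s grip %.0f"%(s["time_s"],s["position"].round(4),np.hypot(*q),np.degrees(np.arctan2(q[1],q[0]))%360,s["wrist_force"].round(1),s["grasp_force"]))
if __name__=="__main__":
    st(); phi=float(sys.argv[1]); n=[float(a) for a in sys.argv[2:]]
    for i in range(0,len(n),8):
        o,phi=plan(phi,n[i:i+8]); print(o,"->",phi)
E
cat >> meas.py <<'E'
PTR=None
def stripe2(n,cen,save=None):
    t=robot.sense()["time_s"]; im,d=viewer.get_image(n); C=cal(n); H,S,V=masks(im); P=cloud(C,d)
    rr=np.hypot(P[...,0]-cen[0],P[...,1]-cen[1])
    m=((H<5)|(H>174))&(S>145)&(V>60)&(d>0)&(np.abs(P[...,2]-.12)<.012)&(rr>.044)&(rr<.1)
    if save: cv2.imwrite(save,im[:,:,::-1])
    v,u=np.nonzero(m)
    if len(u)<4: return t,len(u),np.nan
    p=np.array([ray(C,a,b,.12)[:2] for a,b in zip(u,v)])-cen; r=np.hypot(*p.T); p=p[(r>.05)&(r<.088)]
    if len(p)<4: return t,len(p),np.nan
    return t,len(p),np.degrees(np.arctan2(*p.mean(0)[::-1]))%360
CENS={"scene":np.array([.5545,-.1305]),"side":np.array([.5515,-.125]),"wrist":np.array([.5535,-.128])}
def head(names=("scene","side")):
    for n in names: print(n,"t %.2f px %d stripe %.1f"%stripe2(n,CENS[n]))
E
python3 plan.py 37.7 2 3 4 5 6 7 8 9; python3 -c "
from meas import *
head(('scene','side'))"
```

```text
t 3.48 pos [ 0.6487 -0.0566  0.1453] r 0.1200 phi 37.7 F [-0.9 -0.   6.4] grip 59
[(np.float64(-0.02), np.float64(-0.1)), (np.float64(-0.04), np.float64(-0.15)), (np.float64(-0.07), np.float64(-0.2)), (np.float64(-0.11), np.float64(-0.24)), (np.float64(-0.16), np.float64(-0.27)), (np.float64(-0.22), np.float64(-0.3)), (np.float64(-0.29), np.float64(-0.3)), (np.float64(-0.37), np.float64(-0.29))] -> 81.7
scene t 3.48 px 28 stripe 276.6
side t 3.53 px 0 stripe nan
```

```bash
sed -i 's/out.append((round(L\*np.cos(a),2),round(-L\*np.sin(a),2)))/out.append([float(round(L*np.cos(a),2)),float(round(-L*np.sin(a),2))])/' plan.py
python3 -m jog '[{"dp":[-0.02,-0.1,0],"delta_rot":[0,0,0]},{"dp":[-0.04,-0.15,0],"delta_rot":[0,0,0]},{"dp":[-0.07,-0.2,0],"delta_rot":[0,0,0]},{"dp":[-0.11,-0.24,0],"delta_rot":[0,0,0]},{"dp":[-0.16,-0.27,0],"delta_rot":[0,0,0]},{"dp":[-0.22,-0.3,0],"delta_rot":[0,0,0]},{"dp":[-0.29,-0.3,0],"delta_rot":[0,0,0]},{"dp":[-0.37,-0.29,0],"delta_rot":[0,0,0]}]'
python3 plan.py 81.7 9 9 9 9 9 9 9 9 9 9 9 9 9 9 9 9
```

```text
time_s: 4.25
position: [0.571, -0.0103, 0.1452]
tcp_rot: [3.066, 0.681, 0.005]
wrist_force: [0.6, -1.9, 6.9]
finger_gap: 0.284
grasp_force: 58.9
t 4.25 pos [ 0.571  -0.0103  0.1452] r 0.1209 phi 81.8 F [ 0.6 -1.9  6.9] grip 59
[[-0.41, -0.23], [-0.44, -0.16], [-0.46, -0.09], [-0.47, -0.01], [-0.47, 0.06], [-0.45, 0.13], [-0.43, 0.2], [-0.39, 0.26]] -> 153.7
[[-0.34, 0.32], [-0.29, 0.37], [-0.23, 0.41], [-0.16, 0.44], [-0.09, 0.46], [-0.01, 0.47], [0.06, 0.47], [0.13, 0.45]] -> 225.7
```

```bash
python3 -m jog '[{"dp":[-0.41,-0.23,0],"delta_rot":[0,0,0]},{"dp":[-0.44,-0.16,0],"delta_rot":[0,0,0]},{"dp":[-0.46,-0.09,0],"delta_rot":[0,0,0]},{"dp":[-0.47,-0.01,0],"delta_rot":[0,0,0]},{"dp":[-0.47,0.06,0],"delta_rot":[0,0,0]},{"dp":[-0.45,0.13,0],"delta_rot":[0,0,0]},{"dp":[-0.43,0.2,0],"delta_rot":[0,0,0]},{"dp":[-0.39,0.26,0],"delta_rot":[0,0,0]}]'
python3 -c "
from plan import st; st()
from meas import *
head(('scene',))"
python3 -m jog '[{"dp":[-0.34,0.32,0],"delta_rot":[0,0,0]},{"dp":[-0.29,0.37,0],"delta_rot":[0,0,0]},{"dp":[-0.23,0.41,0],"delta_rot":[0,0,0]},{"dp":[-0.16,0.44,0],"delta_rot":[0,0,0]},{"dp":[-0.09,0.46,0],"delta_rot":[0,0,0]},{"dp":[-0.01,0.47,0],"delta_rot":[0,0,0]},{"dp":[0.06,0.47,0],"delta_rot":[0,0,0]},{"dp":[0.13,0.45,0],"delta_rot":[0,0,0]}]'
python3 -c "
from meas import *
head(('scene','side'))"
python3 plan.py 225.7 9 9 9 9 9 9 9 9 9 9 9 9 9 9 9 9 9 9 9 9 9 9 9 9  9 9 9 9 9 9 9 9  9 9 9 9 9 9 9 9
```

```text
time_s: 4.92
position: [0.4452, -0.0762, 0.1452]
tcp_rot: [3.066, 0.683, 0.003]
wrist_force: [0.7, -0.2, 8.0]
finger_gap: 0.292
grasp_force: 59.2
t 4.92 pos [ 0.4452 -0.0762  0.1452] r 0.1212 phi 153.7 F [ 0.7 -0.2  8. ] grip 59
scene t 4.92 px 27 stripe 313.6
time_s: 5.63
position: [0.4703, -0.2163, 0.1453]
tcp_rot: [3.066, 0.679, 0.004]
wrist_force: [2.2, 3.7, 4.5]
finger_gap: 0.289
grasp_force: 59.0
scene t 5.63 px 15 stripe 359.3
side t 5.68 px 36 stripe 0.2
t 5.73 pos [ 0.4717 -0.2174  0.1452] r 0.1199 phi 226.8 F [-0.5 -0.3 11.7] grip 62
[[0.2, 0.43], [0.26, 0.39], [0.32, 0.34], [0.37, 0.29], [0.41, 0.23], [0.44, 0.16], [0.46, 0.09], [0.47, 0.01]] -> 297.7
[[0.47, -0.06], [0.45, -0.13], [0.43, -0.2], [0.39, -0.26], [0.34, -0.32], [0.29, -0.37], [0.23, -0.41], [0.16, -0.44]] -> 369.7
[[0.09, -0.46], [0.01, -0.47], [-0.06, -0.47], [-0.13, -0.45], [-0.2, -0.43], [-0.26, -0.39], [-0.32, -0.34], [-0.37, -0.29]] -> 441.7
[[-0.41, -0.23], [-0.44, -0.16], [-0.46, -0.09], [-0.47, -0.01], [-0.47, 0.06], [-0.45, 0.13], [-0.43, 0.2], [-0.39, 0.26]] -> 513.7
[[-0.34, 0.32], [-0.29, 0.37], [-0.23, 0.41], [-0.16, 0.44], [-0.09, 0.46], [-0.01, 0.47], [0.06, 0.47], [0.13, 0.45]] -> 585.7
```

```bash
python3 -m jog '[{"dp":[0.2,0.43,0],"delta_rot":[0,0,0]},{"dp":[0.26,0.39,0],"delta_rot":[0,0,0]},{"dp":[0.32,0.34,0],"delta_rot":[0,0,0]},{"dp":[0.37,0.29,0],"delta_rot":[0,0,0]},{"dp":[0.41,0.23,0],"delta_rot":[0,0,0]},{"dp":[0.44,0.16,0],"delta_rot":[0,0,0]},{"dp":[0.46,0.09,0],"delta_rot":[0,0,0]},{"dp":[0.47,0.01,0],"delta_rot":[0,0,0]}]' | grep -E "pos|force"
python3 -c "
from meas import *
head(('scene',))"
python3 -m jog '[{"dp":[0.47,-0.06,0],"delta_rot":[0,0,0]},{"dp":[0.45,-0.13,0],"delta_rot":[0,0,0]},{"dp":[0.43,-0.2,0],"delta_rot":[0,0,0]},{"dp":[0.39,-0.26,0],"delta_rot":[0,0,0]},{"dp":[0.34,-0.32,0],"delta_rot":[0,0,0]},{"dp":[0.29,-0.37,0],"delta_rot":[0,0,0]},{"dp":[0.23,-0.41,0],"delta_rot":[0,0,0]},{"dp":[0.16,-0.44,0],"delta_rot":[0,0,0]}]'| grep -E "pos|force"
python3 -c "
from plan import st; st()
from meas import *
head(('scene',))"
```

```text
position: [0.6096, -0.2351, 0.1453]
wrist_force: [-2.1, 2.8, 8.5]
grasp_force: 61.4
scene t 6.40 px 33 stripe 50.3
position: [0.6714, -0.1086, 0.1453]
wrist_force: [-4.0, -0.5, 7.6]
grasp_force: 61.6
t 7.12 pos [ 0.6714 -0.1086  0.1453] r 0.1196 phi 10.3 F [-4.  -0.5  7.6] grip 62
scene t 7.12 px 0 stripe nan
```

```bash
python3 -m jog '[{"dp":[0.09,-0.46,0],"delta_rot":[0,0,0]},{"dp":[0.01,-0.47,0],"delta_rot":[0,0,0]},{"dp":[-0.06,-0.47,0],"delta_rot":[0,0,0]},{"dp":[-0.13,-0.45,0],"delta_rot":[0,0,0]},{"dp":[-0.2,-0.43,0],"delta_rot":[0,0,0]},{"dp":[-0.26,-0.39,0],"delta_rot":[0,0,0]},{"dp":[-0.32,-0.34,0],"delta_rot":[0,0,0]},{"dp":[-0.37,-0.29,0],"delta_rot":[0,0,0]}]' | grep -E "pos|force"
python3 -c "
from meas import *
head(('side',))"
python3 -m jog '[{"dp":[-0.41,-0.23,0],"delta_rot":[0,0,0]},{"dp":[-0.44,-0.16,0],"delta_rot":[0,0,0]},{"dp":[-0.46,-0.09,0],"delta_rot":[0,0,0]},{"dp":[-0.47,-0.01,0],"delta_rot":[0,0,0]},{"dp":[-0.47,0.06,0],"delta_rot":[0,0,0]},{"dp":[-0.45,0.13,0],"delta_rot":[0,0,0]},{"dp":[-0.43,0.2,0],"delta_rot":[0,0,0]},{"dp":[-0.39,0.26,0],"delta_rot":[0,0,0]}]'| grep -E "pos|force"
python3 -c "
from plan import st; st()
from meas import *
head(('side',))"
```

```text
position: [0.5703, -0.0102, 0.1453]
wrist_force: [0.4, -2.7, 6.8]
grasp_force: 61.4
side t 7.83 px 14 stripe 152.3
position: [0.4452, -0.0762, 0.1452]
wrist_force: [0.9, 0.1, 7.5]
grasp_force: 61.9
t 8.55 pos [ 0.4452 -0.0762  0.1452] r 0.1212 phi 153.7 F [0.9 0.1 7.5] grip 62
side t 8.55 px 11 stripe 202.3
```

```bash
python3 -m jog '[{"dp":[-0.34,0.32,0],"delta_rot":[0,0,0]},{"dp":[-0.29,0.37,0],"delta_rot":[0,0,0]},{"dp":[-0.23,0.41,0],"delta_rot":[0,0,0]},{"dp":[-0.16,0.44,0],"delta_rot":[0,0,0]},{"dp":[-0.09,0.46,0],"delta_rot":[0,0,0]},{"dp":[-0.01,0.47,0],"delta_rot":[0,0,0]},{"dp":[0.06,0.47,0],"delta_rot":[0,0,0]},{"dp":[0.13,0.45,0],"delta_rot":[0,0,0]}]'| grep -E "pos|wrist"
python3 -m jog '[{"dp":[0.2,0.43,0],"delta_rot":[0,0,0]},{"dp":[0.26,0.39,0],"delta_rot":[0,0,0]},{"dp":[0.32,0.34,0],"delta_rot":[0,0,0]},{"dp":[0.37,0.29,0],"delta_rot":[0,0,0]},{"dp":[0.41,0.23,0],"delta_rot":[0,0,0]},{"dp":[0.44,0.16,0],"delta_rot":[0,0,0]},{"dp":[0.46,0.09,0],"delta_rot":[0,0,0]},{"dp":[0.47,0.01,0],"delta_rot":[0,0,0]}]' | grep -E "pos|wrist"
python3 -c "
from meas import *
head(('scene',))"
python3 -m jog '[{"dp":[0.47,-0.06,0],"delta_rot":[0,0,0]},{"dp":[0.45,-0.13,0],"delta_rot":[0,0,0]},{"dp":[0.43,-0.2,0],"delta_rot":[0,0,0]},{"dp":[0.39,-0.26,0],"delta_rot":[0,0,0]},{"dp":[0.34,-0.32,0],"delta_rot":[0,0,0]},{"dp":[0.29,-0.37,0],"delta_rot":[0,0,0]},{"dp":[0.23,-0.41,0],"delta_rot":[0,0,0]},{"dp":[0.16,-0.44,0],"delta_rot":[0,0,0]}]'| grep -E "pos|wrist"
python3 -m jog '[{"dp":[0.09,-0.46,0],"delta_rot":[0,0,0]},{"dp":[0.01,-0.47,0],"delta_rot":[0,0,0]},{"dp":[-0.06,-0.47,0],"delta_rot":[0,0,0]},{"dp":[-0.13,-0.45,0],"delta_rot":[0,0,0]},{"dp":[-0.2,-0.43,0],"delta_rot":[0,0,0]},{"dp":[-0.26,-0.39,0],"delta_rot":[0,0,0]},{"dp":[-0.32,-0.34,0],"delta_rot":[0,0,0]},{"dp":[-0.37,-0.29,0],"delta_rot":[0,0,0]}]' | grep -E "pos|wrist"
python3 -c "
from plan import st; st()
from meas import *
head(('scene',))"
```

```text
position: [0.4701, -0.2162, 0.1452]
wrist_force: [2.2, 3.4, 5.5]
position: [0.6096, -0.2351, 0.1453]
wrist_force: [-2.7, 2.0, 7.2]
scene t 9.93 px 28 stripe 310.3
position: [0.6714, -0.1086, 0.1453]
wrist_force: [-4.1, -0.2, 8.6]
position: [0.5703, -0.0102, 0.1452]
wrist_force: [0.3, -2.9, 6.3]
t 11.32 pos [ 0.5703 -0.0102  0.1452] r 0.1210 phi 82.2 F [ 0.3 -2.9  6.3] grip 62
scene t 11.32 px 29 stripe 62.5
```

```bash
python3 plan.py 81.7 $(printf '8 %.0s' {1..80})
```

```text
t 11.37 pos [ 0.5667 -0.0098  0.1452] r 0.1209 phi 83.9 F [-5.1 -1.1 12.2] grip 63
[[-0.36, -0.2], [-0.39, -0.15], [-0.41, -0.1], [-0.42, -0.04], [-0.42, 0.02], [-0.41, 0.08], [-0.4, 0.13], [-0.37, 0.19]] -> 145.7
[[-0.34, 0.24], [-0.31, 0.28], [-0.27, 0.32], [-0.22, 0.36], [-0.17, 0.38], [-0.11, 0.4], [-0.05, 0.42], [0.01, 0.42]] -> 209.7
[[0.06, 0.41], [0.12, 0.4], [0.17, 0.38], [0.23, 0.35], [0.27, 0.32], [0.31, 0.28], [0.35, 0.23], [0.38, 0.18]] -> 273.7
[[0.4, 0.12], [0.41, 0.07], [0.42, 0.01], [0.42, -0.05], [0.4, -0.11], [0.39, -0.16], [0.36, -0.21], [0.33, -0.26]] -> 337.7
[[0.29, -0.3], [0.24, -0.34], [0.19, -0.37], [0.14, -0.4], [0.08, -0.41], [0.02, -0.42], [-0.03, -0.42], [-0.09, -0.41]] -> 401.7
[[-0.15, -0.39], [-0.2, -0.37], [-0.25, -0.34], [-0.29, -0.3], [-0.33, -0.25], [-0.36, -0.2], [-0.39, -0.15], [-0.41, -0.1]] -> 465.7
[[-0.42, -0.04], [-0.42, 0.02], [-0.41, 0.08], [-0.4, 0.13], [-0.37, 0.19], [-0.34, 0.24], [-0.31, 0.28], [-0.27, 0.32]] -> 529.7
[[-0.22, 0.36], [-0.17, 0.38], [-0.11, 0.4], [-0.05, 0.42], [0.01, 0.42], [0.06, 0.41], [0.12, 0.4], [0.17, 0.38]] -> 593.7
[[0.23, 0.35], [0.27, 0.32], [0.31, 0.28], [0.35, 0.23], [0.38, 0.18], [0.4, 0.12], [0.41, 0.07], [0.42, 0.01]] -> 657.7
[[0.42, -0.05], [0.4, -0.11], [0.39, -0.16], [0.36, -0.21], [0.33, -0.26], [0.29, -0.3], [0.24, -0.34], [0.19, -0.37]] -> 721.7
```

```bash
python3 -m jog '[{"dp":[-0.36,-0.2,0],"delta_rot":[0,0,0]},{"dp":[-0.39,-0.15,0],"delta_rot":[0,0,0]},{"dp":[-0.41,-0.1,0],"delta_rot":[0,0,0]},{"dp":[-0.42,-0.04,0],"delta_rot":[0,0,0]},{"dp":[-0.42,0.02,0],"delta_rot":[0,0,0]},{"dp":[-0.41,0.08,0],"delta_rot":[0,0,0]},{"dp":[-0.4,0.13,0],"delta_rot":[0,0,0]},{"dp":[-0.37,0.19,0],"delta_rot":[0,0,0]}]'| grep -E "pos|wrist"
python3 -m jog '[{"dp":[-0.34,0.24,0],"delta_rot":[0,0,0]},{"dp":[-0.31,0.28,0],"delta_rot":[0,0,0]},{"dp":[-0.27,0.32,0],"delta_rot":[0,0,0]},{"dp":[-0.22,0.36,0],"delta_rot":[0,0,0]},{"dp":[-0.17,0.38,0],"delta_rot":[0,0,0]},{"dp":[-0.11,0.4,0],"delta_rot":[0,0,0]},{"dp":[-0.05,0.42,0],"delta_rot":[0,0,0]},{"dp":[0.01,0.42,0],"delta_rot":[0,0,0]}]'| grep -E "pos|wrist"
python3 -c "
from plan import st; st()
from meas import *
head(('side',))"
python3 -m jog '[{"dp":[0.06,0.41,0],"delta_rot":[0,0,0]},{"dp":[0.12,0.4,0],"delta_rot":[0,0,0]},{"dp":[0.17,0.38,0],"delta_rot":[0,0,0]},{"dp":[0.23,0.35,0],"delta_rot":[0,0,0]},{"dp":[0.27,0.32,0],"delta_rot":[0,0,0]},{"dp":[0.31,0.28,0],"delta_rot":[0,0,0]},{"dp":[0.35,0.23,0],"delta_rot":[0,0,0]},{"dp":[0.38,0.18,0],"delta_rot":[0,0,0]}]'| grep -E "pos|wrist"
python3 -m jog '[{"dp":[0.4,0.12,0],"delta_rot":[0,0,0]},{"dp":[0.41,0.07,0],"delta_rot":[0,0,0]},{"dp":[0.42,0.01,0],"delta_rot":[0,0,0]},{"dp":[0.42,-0.05,0],"delta_rot":[0,0,0]},{"dp":[0.4,-0.11,0],"delta_rot":[0,0,0]},{"dp":[0.39,-0.16,0],"delta_rot":[0,0,0]},{"dp":[0.36,-0.21,0],"delta_rot":[0,0,0]},{"dp":[0.33,-0.26,0],"delta_rot":[0,0,0]}]'| grep -E "pos|wrist"
python3 -c "
from plan import st; st()
from meas import *
head(('scene',))"
```

```text
position: [0.4535, -0.0618, 0.1452]
wrist_force: [-0.2, 0.0, 9.6]
position: [0.4496, -0.1903, 0.1452]
wrist_force: [2.5, 2.4, 5.8]
t 12.70 pos [ 0.4496 -0.1903  0.1452] r 0.1204 phi 210.0 F [2.5 2.4 5.8] grip 62
side t 12.70 px 6 stripe 164.2
position: [0.562, -0.249, 0.1453]
wrist_force: [-0.3, 4.5, 7.3]
position: [0.6645, -0.1742, 0.1453]
wrist_force: [-3.9, 1.4, 9.1]
t 14.08 pos [ 0.6645 -0.1742  0.1453] r 0.1192 phi 338.2 F [-3.9  1.4  9.1] grip 62
scene t 14.08 px 6 stripe 257.7
```

```bash
python3 -m jog '[{"dp":[0.29,-0.3,0],"delta_rot":[0,0,0]},{"dp":[0.24,-0.34,0],"delta_rot":[0,0,0]},{"dp":[0.19,-0.37,0],"delta_rot":[0,0,0]},{"dp":[0.14,-0.4,0],"delta_rot":[0,0,0]},{"dp":[0.08,-0.41,0],"delta_rot":[0,0,0]},{"dp":[0.02,-0.42,0],"delta_rot":[0,0,0]},{"dp":[-0.03,-0.42,0],"delta_rot":[0,0,0]},{"dp":[-0.09,-0.41,0],"delta_rot":[0,0,0]}]'| grep -E "pos|wrist"
python3 -m jog '[{"dp":[-0.15,-0.39,0],"delta_rot":[0,0,0]},{"dp":[-0.2,-0.37,0],"delta_rot":[0,0,0]},{"dp":[-0.25,-0.34,0],"delta_rot":[0,0,0]},{"dp":[-0.29,-0.3,0],"delta_rot":[0,0,0]},{"dp":[-0.33,-0.25,0],"delta_rot":[0,0,0]},{"dp":[-0.36,-0.2,0],"delta_rot":[0,0,0]},{"dp":[-0.39,-0.15,0],"delta_rot":[0,0,0]},{"dp":[-0.41,-0.1,0],"delta_rot":[0,0,0]}]'| grep -E "pos|wrist"
python3 -c "
from plan import st; st()
from meas import *
head(('scene',))"
python3 -m jog '[{"dp":[-0.42,-0.04,0],"delta_rot":[0,0,0]},{"dp":[-0.42,0.02,0],"delta_rot":[0,0,0]},{"dp":[-0.41,0.08,0],"delta_rot":[0,0,0]},{"dp":[-0.4,0.13,0],"delta_rot":[0,0,0]},{"dp":[-0.37,0.19,0],"delta_rot":[0,0,0]},{"dp":[-0.34,0.24,0],"delta_rot":[0,0,0]},{"dp":[-0.31,0.28,0],"delta_rot":[0,0,0]},{"dp":[-0.27,0.32,0],"delta_rot":[0,0,0]}]'| grep -E "pos|wrist"
python3 -m jog '[{"dp":[-0.22,0.36,0],"delta_rot":[0,0,0]},{"dp":[-0.17,0.38,0],"delta_rot":[0,0,0]},{"dp":[-0.11,0.4,0],"delta_rot":[0,0,0]},{"dp":[-0.05,0.42,0],"delta_rot":[0,0,0]},{"dp":[0.01,0.42,0],"delta_rot":[0,0,0]},{"dp":[0.06,0.41,0],"delta_rot":[0,0,0]},{"dp":[0.12,0.4,0],"delta_rot":[0,0,0]},{"dp":[0.17,0.38,0],"delta_rot":[0,0,0]}]'| grep -E "pos|wrist"
python3 -c "
from plan import st; st()
from meas import *
head(('scene','side'))"
```

```text
position: [0.6425, -0.0489, 0.1453]
wrist_force: [-1.6, -1.3, 7.6]
position: [0.5206, -0.0134, 0.1452]
wrist_force: [0.6, -2.7, 6.1]
t 15.47 pos [ 0.5206 -0.0134  0.1452] r 0.1212 phi 105.9 F [ 0.6 -2.7  6.1] grip 62
scene t 15.47 px 12 stripe 359.1
position: [0.4347, -0.1083, 0.1452]
wrist_force: [1.9, -0.1, 6.1]
position: [0.4828, -0.2267, 0.1453]
wrist_force: [2.4, 3.1, 5.5]
t 16.85 pos [ 0.4828 -0.2267  0.1453] r 0.1200 phi 233.7 F [2.4 3.1 5.5] grip 62
scene t 16.85 px 24 stripe 95.4
side t 16.90 px 46 stripe 97.3
```

```bash
python3 -m jog '[{"dp":[0.23,0.35,0],"delta_rot":[0,0,0]},{"dp":[0.27,0.32,0],"delta_rot":[0,0,0]},{"dp":[0.31,0.28,0],"delta_rot":[0,0,0]},{"dp":[0.35,0.23,0],"delta_rot":[0,0,0]},{"dp":[0.38,0.18,0],"delta_rot":[0,0,0]},{"dp":[0.4,0.12,0],"delta_rot":[0,0,0]},{"dp":[0.41,0.07,0],"delta_rot":[0,0,0]},{"dp":[0.42,0.01,0],"delta_rot":[0,0,0]}]'| grep -E "pos|wrist"
python3 -m jog '[{"dp":[0.42,-0.05,0],"delta_rot":[0,0,0]},{"dp":[0.4,-0.11,0],"delta_rot":[0,0,0]},{"dp":[0.39,-0.16,0],"delta_rot":[0,0,0]},{"dp":[0.36,-0.21,0],"delta_rot":[0,0,0]},{"dp":[0.33,-0.26,0],"delta_rot":[0,0,0]},{"dp":[0.29,-0.3,0],"delta_rot":[0,0,0]},{"dp":[0.24,-0.34,0],"delta_rot":[0,0,0]},{"dp":[0.19,-0.37,0],"delta_rot":[0,0,0]}]'| grep -E "pos|wrist"
cat > model.py <<'E'
import numpy as np
from scipy.optimize import least_squares
# crank steps: (deg per row, rows) with pauses 'p' (s)
SEQ=[(0,'p',.1)]+[(s,1) for s in(2,3,4,5,6,7,8,9)]+[(9,8),'i',(9,8),'i','i',(9,8),'i',(9,8),'i',(9,8),'i',(9,8),'i',(9,16),'i',(9,16),'i']+[(8,16),'i']*4+['i',(8,16),'i']
OBS=[(4.92,313.6),(5.63,359.3),(6.40,410.3),(7.83,512.3),(8.55,562.3),(9.93,670.3),(11.32,782.5),(12.70,884.2),(14.08,977.7),(15.47,1079.1),(16.85,1175.4+.5)]
def speeds(seq,t0=3.4833):
    tt=[t0];w=[]
    for s in seq:
        if s=='i': tt.append(tt[-1]+.05);w.append(0)
        elif s[1]=='p': tt.append(tt[-1]+s[2]);w.append(s[0])
        else:
            for _ in range(s[1]): tt.append(tt[-1]+1/12);w.append(np.radians(s[0])*12)
    return np.array(tt),np.array(w)
def sim(I,D,th0,seq,t0=3.4833,w0=0,dt=.002,tend=None):
    tt,w=speeds(seq,t0); T=np.arange(t0,(tend or tt[-1])+dt,dt); wc=np.r_[w,0][np.clip(np.searchsorted(tt,T+1e-9)-1,0,len(w))]
    th=[th0];om=w0
    for c in wc[:-1]:
        tq=.0135*(c-om)-.002*om
        if om==0 and abs(tq)<D: n=0
        else:
            sg=np.sign(om) or np.sign(tq); n=om+dt*(tq-sg*D)/I
            if om and n*om<0: n=0
        om=n; th.append(th[-1]+om*dt)
    return T,np.degrees(th),om
def fit():
    o=np.array(OBS)
    f=lambda x:np.interp(o[:,0],*sim(x[0]*.014,x[1]*.001,np.radians(x[2]),SEQ)[:2])-o[:,1]
    return least_squares(f,[1,2.5,277.5],bounds=([.7,1.5,274],[1.4,9,281]),diff_step=.01)
if __name__=="__main__":
    r=fit(); print(r.x,r.fun.round(1),speeds(SEQ)[0][-1]); I,D=r.x[0]*.014,r.x[1]*.001
    T,th,om=sim(I,D,np.radians(r.x[2]),SEQ); print("now",T[-1],th[-1]%360,np.degrees(om))
    for s in([(0,24)],[(4,8),(0,24)],[(6,8),(4,8),(0,24)],[(8,8),(4,8),(0,30)],[(8,8),(0,30)]):
        T2,t2,o2=sim(I,D,np.radians(th[-1]),s,w0=om); print(s,"end stripe",t2[-1]-1080,np.degrees(o2))
E
python3 plan.py 1.7 8 8 8 8 8 8 8 8; python3 model.py; python3 -c "
from bench import robot; print(robot.sense()['time_s'])"
```

```text
position: [0.6093, -0.2352, 0.1453]
wrist_force: [-1.6, 3.0, 8.1]
position: [0.6731, -0.1251, 0.1453]
wrist_force: [-2.2, -0.4, 8.2]
t 18.28 pos [ 0.6731 -0.1251  0.1453] r 0.1194 phi 2.4 F [-2.2 -0.4  8.2] grip 62
[[0.14, -0.4], [0.08, -0.41], [0.02, -0.42], [-0.03, -0.42], [-0.09, -0.41], [-0.15, -0.39], [-0.2, -0.37], [-0.25, -0.34]] -> 65.7
[  1.06036877   3.07546421 281.        ] [ 1.6 -2.  -2.7 -1.2  2.8  1.5 -1.1  0.   3.8 -1.  -2.2] 18.333300000000015
now 18.335299999998362 193.40932670250277 65.58190443218865
[(0, 24)] end stripe 235.28950256541611 0.0
[(4, 8), (0, 24)] end stripe 258.4578915864008 0.0
[(6, 8), (4, 8), (0, 24)] end stripe 293.36079778976637 0.0
[(8, 8), (4, 8), (0, 30)] end stripe 306.3478182914175 0.0
[(8, 8), (0, 30)] end stripe 283.0855566917087 0.0
18.2833
```

```bash
python3 -m jog '[{"dp":[0.14,-0.4,0],"delta_rot":[0,0,0]},{"dp":[0.08,-0.41,0],"delta_rot":[0,0,0]},{"dp":[0.02,-0.42,0],"delta_rot":[0,0,0]},{"dp":[-0.03,-0.42,0],"delta_rot":[0,0,0]},{"dp":[-0.09,-0.41,0],"delta_rot":[0,0,0]},{"dp":[-0.15,-0.39,0],"delta_rot":[0,0,0]},{"dp":[-0.2,-0.37,0],"delta_rot":[0,0,0]},{"dp":[-0.25,-0.34,0],"delta_rot":[0,0,0]}]'| grep -E "pos|wrist"
python3 -m jog '[{"dp":[-0.29,-0.3,0],"delta_rot":[0,0,0]},{"dp":[-0.33,-0.25,0],"delta_rot":[0,0,0]},{"dp":[-0.36,-0.2,0],"delta_rot":[0,0,0]},{"dp":[-0.39,-0.15,0],"delta_rot":[0,0,0]},{"dp":[-0.41,-0.1,0],"delta_rot":[0,0,0]},{"dp":[-0.42,-0.04,0],"delta_rot":[0,0,0]},{"dp":[-0.42,0.02,0],"delta_rot":[0,0,0]},{"dp":[-0.41,0.08,0],"delta_rot":[0,0,0]}]'| grep -E "pos|wrist"
python3 - <<'E'
from plan import st; st()
from meas import *
head(('scene','side'))
import model,numpy as np
model.SEQ=model.SEQ[:-1]+[(8,16)]
r=model.fit(); I,D=r.x[0]*.014,r.x[1]*.001
T,th,om=model.sim(I,D,np.radians(r.x[2]),model.SEQ); print(r.x,"pred",T[-1],th[-1]-1080,np.degrees(om))
E
python3 plan.py 129.7 8 8 8 8 8 8 8 7 6 5 5 4 4 3 2 1
```

```text
position: [0.6015, -0.0191, 0.1453]
wrist_force: [-1.7, -3.0, 7.2]
position: [0.476, -0.0369, 0.1452]
wrist_force: [3.0, -3.2, 7.2]
t 19.62 pos [ 0.476  -0.0369  0.1452] r 0.1214 phi 129.9 F [ 3.  -3.2  7.2] grip 62
scene t 19.62 px 29 stripe 281.1
side t 19.67 px 0 stripe nan
[  1.06036877   3.07546421 281.        ] pred 19.617299999998224 284.56730102278334 71.65803203651592
t 19.72 pos [ 0.4744 -0.0384  0.1453] r 0.1212 phi 130.9 F [-0.4 -0.2  6. ] grip 62
[[-0.4, 0.13], [-0.37, 0.19], [-0.34, 0.24], [-0.31, 0.28], [-0.27, 0.32], [-0.22, 0.36], [-0.17, 0.38], [-0.1, 0.35]] -> 192.7
[[-0.05, 0.31], [-0.02, 0.26], [0.01, 0.26], [0.02, 0.21], [0.04, 0.21], [0.04, 0.15], [0.03, 0.1], [0.02, 0.05]] -> 222.7
```

```bash
python3 - <<'E'
import model,numpy as np
for tail in ([8]*7+[7,6,5,5,4,4,3,2,1],[8]*8+[7,6,5,4,3,2,1,1],[8]*8+[8,7,6,5,4,3,2,1]):
  for I,D in((.01485,.0031),(.0135,.0025),(.0165,.0038)):
    T,t,o=model.sim(I,D,np.radians(282.5),[(0,'p',.1)]+[(s,1) for s in tail]+[(0,30)],t0=19.62,w0=np.radians(71.6)); print(sum(tail),t[-1].round(1),end=" ")
  print()
E
python3 plan.py 129.7 8 8 8 8 8 8 8 8 7 6 5 4 3 2 1 1
```

```text
93 398.0 93 398.2 93 397.9 
93 398.1 93 398.3 93 398.1 
100 403.4 100 403.7 100 403.2 
t 19.72 pos [ 0.4744 -0.0384  0.1453] r 0.1212 phi 130.9 F [-0.4 -0.2  6. ] grip 62
[[-0.4, 0.13], [-0.37, 0.19], [-0.34, 0.24], [-0.31, 0.28], [-0.27, 0.32], [-0.22, 0.36], [-0.17, 0.38], [-0.11, 0.4]] -> 193.7
[[-0.05, 0.36], [-0.01, 0.31], [0.02, 0.26], [0.03, 0.21], [0.03, 0.15], [0.03, 0.1], [0.01, 0.05], [0.02, 0.05]] -> 222.7
```

```bash
python3 -m jog '[{"dp":[-0.4,0.13,0],"delta_rot":[0,0,0]},{"dp":[-0.37,0.19,0],"delta_rot":[0,0,0]},{"dp":[-0.34,0.24,0],"delta_rot":[0,0,0]},{"dp":[-0.31,0.28,0],"delta_rot":[0,0,0]},{"dp":[-0.27,0.32,0],"delta_rot":[0,0,0]},{"dp":[-0.22,0.36,0],"delta_rot":[0,0,0]},{"dp":[-0.17,0.38,0],"delta_rot":[0,0,0]},{"dp":[-0.11,0.4,0],"delta_rot":[0,0,0]}]'| grep -E "pos|wrist"
python3 -m jog '[{"dp":[-0.05,0.36,0],"delta_rot":[0,0,0]},{"dp":[-0.01,0.31,0],"delta_rot":[0,0,0]},{"dp":[0.02,0.26,0],"delta_rot":[0,0,0]},{"dp":[0.03,0.21,0],"delta_rot":[0,0,0]},{"dp":[0.03,0.15,0],"delta_rot":[0,0,0]},{"dp":[0.03,0.1,0],"delta_rot":[0,0,0]},{"dp":[0.01,0.05,0],"delta_rot":[0,0,0]},{"dp":[0.02,0.05,0],"delta_rot":[0,0,0]}]'| grep -E "pos|wrist"
for i in 1 2; do python3 -c "
from plan import st; st()
from meas import *
head(('scene',))"
python3 -m jog '[{"dp":[0,0,0],"delta_rot":[0,0,0]},{"dp":[0,0,0],"delta_rot":[0,0,0]},{"dp":[0,0,0],"delta_rot":[0,0,0]},{"dp":[0,0,0],"delta_rot":[0,0,0]},{"dp":[0,0,0],"delta_rot":[0,0,0]},{"dp":[0,0,0],"delta_rot":[0,0,0]},{"dp":[0,0,0],"delta_rot":[0,0,0]},{"dp":[0,0,0],"delta_rot":[0,0,0]}]' | grep pos; done
python3 -c "
from plan import st; st()
from meas import *
head(('scene','side','scene'))
for n in ('scene','side'):
    im,d=viewer.get_image(n); np.savez('pics/e_'+n,im=im,d=d)
    s=im[160:290,190:340] if n=='scene' else im[140:280,220:360]
    cv2.imwrite(f'pics/e_{n}.png',cv2.resize(s[:,:,::-1],None,fx=4,fy=4,interpolation=2))
"
```

```text
position: [0.4363, -0.1581, 0.1452]
wrist_force: [4.6, 0.6, 5.5]
position: [0.4645, -0.2103, 0.1452]
wrist_force: [-0.2, 0.7, 8.2]
t 21.05 pos [ 0.4645 -0.2103  0.1452] r 0.1201 phi 222.0 F [-0.2  0.7  8.2] grip 62
scene t 21.05 px 20 stripe 15.3
position: [0.4643, -0.2101, 0.1452]
t 21.77 pos [ 0.4643 -0.2101  0.1452] r 0.1201 phi 221.8 F [-0.5 -0.5  8.6] grip 62
scene t 21.77 px 22 stripe 37.7
position: [0.4643, -0.21, 0.1452]
t 22.48 pos [ 0.4643 -0.21    0.1452] r 0.1200 phi 221.8 F [ 0.5 -0.5  7.9] grip 62
scene t 22.48 px 26 stripe 42.6
side t 22.53 px 36 stripe 40.3
scene t 22.58 px 30 stripe 43.2
```

View pics/e_scene.png

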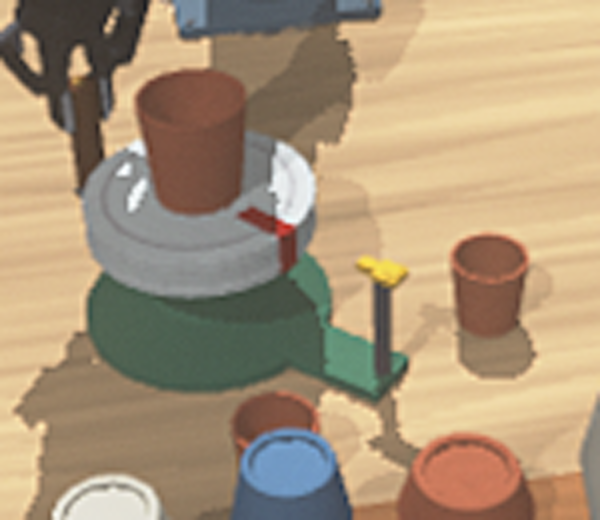

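View pics/e_side.png

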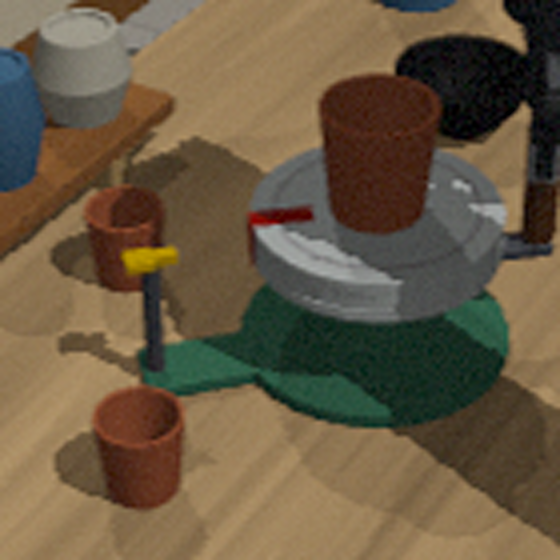

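Run:
```python
from meas import *
C=cal("wrist"); im,d=viewer.get_image("wrist"); np.savez("pics/w2",im=im,d=d); cv2.imwrite("pics/w2.png",im[:,:,::-1])
print("cam pos",-C[3].T@C[4],"axis",C[3][2])
print("ptr px",proj(C,[.655,-.021,.112]),"mark",proj(C,[.615,-.065,.12]))
```

```text
cam pos [ 0.53085509 -0.17880913  0.27975251] axis [-0.25736758 -0.12096262 -0.95871267]
ptr px [  31.51058257 -391.5048875 ] mark [ 107.14608638 -210.27341883]
```

View pics/w2.png

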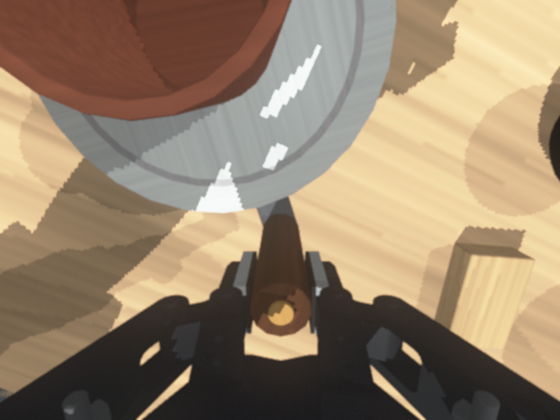

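```bash
python3 -m jog '[{"dp":[0,0,0],"delta_rot":[0,0,0]},{"dp":[0,0,0],"delta_rot":[0,0,0]},{"dp":[0,0,0],"delta_rot":[0,0,0]},{"dp":[0,0,0],"delta_rot":[0,0,0]},{"dp":[0,0,0],"delta_rot":[0,0,0]},{"dp":[0,0,0],"delta_rot":[0,0,0]},{"dp":[0,0,-0.1],"delta_rot":[0,0,0]},{"dp":[0,0,-0.2],"delta_rot":[0,0,0]}]' 1
python3 -m jog '[{"dp":[0,0,-0.4],"delta_rot":[0,0,0]},{"dp":[0,0,-0.5],"delta_rot":[0,0,0]},{"dp":[0,0,-0.5],"delta_rot":[0,0,0]},{"dp":[0,0,-0.5],"delta_rot":[0,0,0]},{"dp":[0,0,-0.5],"delta_rot":[0,0,0]},{"dp":[0,0,-0.5],"delta_rot":[0,0,0]},{"dp":[0,0,-0.4],"delta_rot":[0,0,0]},{"dp":[0,0,-0.3],"delta_rot":[0,0,0]}]' | grep -E "pos|wrist"
python3 -m jog '[{"dp":[0.6,-0.16,0],"delta_rot":[0,0,0]},{"dp":[0.8,-0.22,0],"delta_rot":[0,0,0]},{"dp":[0.8,-0.22,0],"delta_rot":[0,0,0]},{"dp":[0.8,-0.22,0],"delta_rot":[0,0,0]},{"dp":[0.8,-0.22,0],"delta_rot":[0,0,0]},{"dp":[0.8,-0.22,0],"delta_rot":[0,0,0]},{"dp":[0.7,-0.19,0],"delta_rot":[0,0,0]},{"dp":[0.4,-0.11,0],"delta_rot":[0,0,0]}]' | grep -E "pos|wrist"
cat > wr.py <<'E'
import sys; from meas import *
from scipy.optimize import least_squares
C=cal("wrist"); t=robot.sense()["time_s"]; im,d=viewer.get_image("wrist"); np.savez("pics/"+sys.argv[1],im=im,d=d); cv2.imwrite(f"pics/{sys.argv[1]}.png",im[:,:,::-1])
P=cloud(C,d); H,S,V=masks(im); X,Y,Z=np.moveaxis(P,-1,0); ok=d>0; c0=np.array([.555,-.125]); rr=np.hypot(X-c0[0],Y-c0[1])
m=ok&(abs(Z-.12)<.005)&(rr<.1); v,u=np.nonzero(m)
e=np.array([[a,v[u==a].min()-.5] for a in np.unique(u)]); p=np.array([ray(C,*q,.12)[:2] for q in e]); p=p[np.abs(np.hypot(*(p-c0).T)-.09)<.008]
s=least_squares(lambda c:np.hypot(*(p-c).T)-.09,c0,loss="soft_l1",f_scale=.001); c=s.x; print("t",t,"disc",c,np.abs(s.fun).mean(),len(p))
ang=lambda q:np.degrees(np.arctan2(q[1],q[0]))
m=(H>22)&(H<34)&(S>130)&(Z>.08)&(np.hypot(X-.66,Y)<.05); v,u=np.nonzero(m); p=np.array([ray(C,a,b,.112)[:2] for a,b in zip(u,v)])-c; r=np.hypot(*p.T)
a=p[r<np.sort(r)[20]].mean(0); print("ptr rmin",r.min(),"tip ang",ang(a),"mean",ang(p.mean(0)),"n",len(u))
m=((H<6)|(H>173))&(S>140)&ok&(abs(Z-.12)<.008)&(np.hypot(X-c[0],Y-c[1])<.088)&(np.hypot(X-c[0],Y-c[1])>.047); v,u=np.nonzero(m); p=np.array([ray(C,a,b,.12)[:2] for a,b in zip(u,v)])-c
dd=np.linalg.svd(p-p.mean(0))[2][0]; dd*=np.sign(dd@p.mean(0)); print("stripe ang",ang(p.mean(0)),"line dir",ang(dd),"n",len(u),"px",u.mean(),v.mean())
E
python3 wr.py w3
```

```text
time_s: 23.45
position: [0.4629, -0.2097, 0.1557]
tcp_rot: [-3.066, -0.681, 0.003]
wrist_force: [-0.4, 0.1, -1.0]
finger_gap: 1.003
grasp_force: 0.0
position: [0.464, -0.2102, 0.3026]
wrist_force: [0.7, -0.6, 0.1]
position: [0.6457, -0.0533, 0.3006]
wrist_force: [-0.5, 0.7, 0.0]
t 24.7833 disc [ 0.55420214 -0.12774622] 0.0005552982111882021 148
ptr rmin 0.1452318232733313 tip ang 46.67101964930386 mean 46.71686336724227 n 457
stripe ang 39.96573903229725 line dir 40.074680142455 n 453 px 290.8300220750552 236.28918322295806
```

View pics/w3.png

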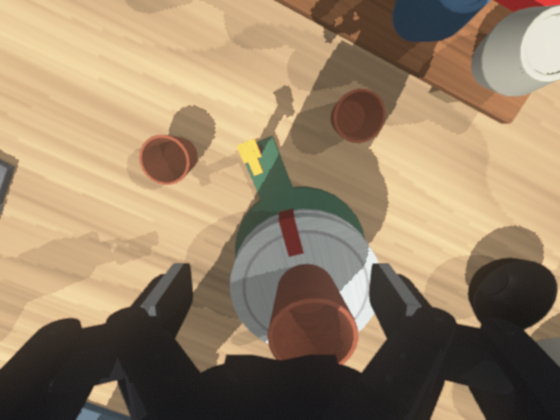

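The wrist view shows the stripe (290,236) at 40.0° and the pointer tip (258,175) at 46.7°. The head still needs +6.7°, so I'll grip the handle again and nudge it.

```bash
python3 tgt.py .4643 -.210 .3006
python3 - <<'E'
import model,numpy as np
for tail in ([3,6,6,3],[3,6,7,6,3],[3,6,8,6,3],[3,6,8,8,6,3],[3,6,9,9,6,3]):
  for I,D in((.01485,.0031),(.0135,.0022),(.0148,.004),(.0165,.0038)):
    T,t,o=model.sim(I,D,0,[(s,1) for s in tail]+[(0,30)],t0=0,w0=0); print(tail,sum(tail),t[-1].round(1),end=" ")
  print()
E
```

```text
t 24.8333 p [ 0.6469 -0.0511  0.3004] x [0.904 0.428 0.003] y [ 0.428 -0.904 -0.002] units [-5.83  1.63 -0.03]
[3, 6, 6, 3] 18 4.7 [3, 6, 6, 3] 18 6.4 [3, 6, 6, 3] 18 3.8 [3, 6, 6, 3] 18 3.7 
[3, 6, 7, 6, 3] 25 8.1 [3, 6, 7, 6, 3] 25 10.5 [3, 6, 7, 6, 3] 25 6.6 [3, 6, 7, 6, 3] 25 6.5 
[3, 6, 8, 6, 3] 26 8.7 [3, 6, 8, 6, 3] 26 11.1 [3, 6, 8, 6, 3] 26 7.1 [3, 6, 8, 6, 3] 26 7.0 
[3, 6, 8, 8, 6, 3] 34 13.0 [3, 6, 8, 8, 6, 3] 34 16.2 [3, 6, 8, 8, 6, 3] 34 11.0 [3, 6, 8, 8, 6, 3] 34 10.8 
[3, 6, 9, 9, 6, 3] 36 14.3 [3, 6, 9, 9, 6, 3] 36 17.6 [3, 6, 9, 9, 6, 3] 36 12.1 [3, 6, 9, 9, 6, 3] 36 11.9
```

```bash
python3 -m jog '[{"dp":[-0.4,0.11,0],"delta_rot":[0,0,0]},{"dp":[-0.8,0.22,0],"delta_rot":[0,0,0]},{"dp":[-0.8,0.22,0],"delta_rot":[0,0,0]},{"dp":[-0.8,0.22,0],"delta_rot":[0,0,0]},{"dp":[-0.8,0.22,0],"delta_rot":[0,0,0]},{"dp":[-0.8,0.22,0],"delta_rot":[0,0,0]},{"dp":[-0.8,0.22,0],"delta_rot":[0,0,0]},{"dp":[-0.5,0.13,0],"delta_rot":[0,0,0]}]' | grep -E "pos|wrist"
python3 tgt.py .4643 -.210 .1443; python3 plan.py 221.8 3 6 8 6 3 0 0 0 3 6 8 8 6 3 0 0
```

```text
position: [0.4604, -0.2128, 0.3009]
wrist_force: [0.1, -0.9, -0.4]
t 25.5 p [ 0.4604 -0.2128  0.3009] x [ 0.908  0.42  -0.001] y [ 0.42  -0.908  0.001] units [ 0.12 -0.03  3.91]
t 25.50 pos [ 0.4604 -0.2128  0.3009] r 0.1248 phi 221.6 F [ 0.1 -0.9 -0.4] grip 0
[[0.05, 0.15], [0.12, 0.29], [0.21, 0.36], [0.19, 0.25], [0.1, 0.12], [0.0, 0.0], [0.0, 0.0], [0.0, 0.0]] -> 247.8
[[0.11, 0.11], [0.24, 0.21], [0.35, 0.24], [0.38, 0.18], [0.3, 0.1], [0.15, 0.04], [0.0, 0.0], [0.0, 0.0]] -> 281.8
```

```bash
python3 -m jog '[{"dp":[0,0,0.5],"delta_rot":[0,0,0]},{"dp":[0,0,0.6],"delta_rot":[0,0,0]},{"dp":[0,0,0.6],"delta_rot":[0,0,0]},{"dp":[0,0,0.6],"delta_rot":[0,0,0]},{"dp":[0,0,0.6],"delta_rot":[0,0,0]},{"dp":[0,0,0.5],"delta_rot":[0,0,0]},{"dp":[0,0,0.3],"delta_rot":[0,0,0]},{"dp":[0,0,0.2],"delta_rot":[0,0,0]}]' | grep -E "pos|wrist"
python3 -m jog '[{"dp":[0,0,0],"delta_rot":[0,0,0]},{"dp":[0,0,0],"delta_rot":[0,0,0]},{"dp":[0,0,0],"delta_rot":[0,0,0]},{"dp":[0,0,0],"delta_rot":[0,0,0]},{"dp":[0,0,0],"delta_rot":[0,0,0]},{"dp":[0,0,0],"delta_rot":[0,0,0]},{"dp":[0,0,0],"delta_rot":[0,0,0]},{"dp":[0,0,0],"delta_rot":[0,0,0]}]' 0 60
python3 -c "
from plan import st; st()
from meas import *
head(('scene','side','scene','side'))"
```

```text
position: [0.4627, -0.2099, 0.1432]
wrist_force: [-0.2, -0.3, 1.1]
time_s: 26.83
position: [0.4643, -0.2106, 0.1451]
tcp_rot: [3.066, 0.68, 0.002]
wrist_force: [-0.5, -0.9, 6.2]
finger_gap: 0.285
grasp_force: 58.6
t 26.83 pos [ 0.4643 -0.2106  0.1451] r 0.1204 phi 222.0 F [-0.5 -0.9  6.2] grip 59
scene t 26.83 px 26 stripe 42.6
side t 26.88 px 38 stripe 40.3
scene t 26.93 px 27 stripe 42.9
side t 26.98 px 36 stripe 40.3
```

Head unmoved by the release and the new grip. Now the nudge.

```bash
python3 -m jog '[{"dp":[0.05,0.15,0],"delta_rot":[0,0,0]},{"dp":[0.12,0.29,0],"delta_rot":[0,0,0]},{"dp":[0.15,0.28,0],"delta_rot":[0,0,0]},{"dp":[0.12,0.17,0],"delta_rot":[0,0,0]},{"dp":[0.06,0.08,0],"delta_rot":[0,0,0]},{"dp":[0,0,0],"delta_rot":[0,0,0]},{"dp":[0,0,0],"delta_rot":[0,0,0]},{"dp":[0,0,0],"delta_rot":[0,0,0]}]' | grep -E "pos|wrist"
python3 -m jog '[{"dp":[0,0,0],"delta_rot":[0,0,0]},{"dp":[0,0,0],"delta_rot":[0,0,0]},{"dp":[0,0,0],"delta_rot":[0,0,0]},{"dp":[0,0,0],"delta_rot":[0,0,0]},{"dp":[0,0,0],"delta_rot":[0,0,0]},{"dp":[0,0,0],"delta_rot":[0,0,0]},{"dp":[0,0,0],"delta_rot":[0,0,0]},{"dp":[0,0,0],"delta_rot":[0,0,0]}]'| grep -E "pos|wrist"
python3 -c "
from plan import st; st()
from meas import *
head(('scene','side','scene','side','scene','side'))"
```

```text
position: [0.4993, -0.2369, 0.1451]
wrist_force: [0.1, 1.5, 6.5]
position: [0.4991, -0.2368, 0.1451]
wrist_force: [1.0, 0.9, 7.4]
t 28.37 pos [ 0.4991 -0.2368  0.1451] r 0.1200 phi 242.9 F [1.  0.9 7.4] grip 59
scene t 28.37 px 30 stripe 50.0
side t 28.42 px 40 stripe 47.3
scene t 28.47 px 31 stripe 49.8
side t 28.52 px 38 stripe 47.5
scene t 28.57 px 31 stripe 49.8
side t 28.62 px 40 stripe 46.9
```

```bash
python3 -m jog '[{"dp":[0,0,0],"delta_rot":[0,0,0]},{"dp":[0,0,0],"delta_rot":[0,0,0]},{"dp":[0,0,0],"delta_rot":[0,0,0]},{"dp":[0,0,0],"delta_rot":[0,0,0]},{"dp":[0,0,0],"delta_rot":[0,0,0]},{"dp":[0,0,0],"delta_rot":[0,0,0]},{"dp":[0,0,-0.1],"delta_rot":[0,0,0]},{"dp":[0,0,-0.2],"delta_rot":[0,0,0]}]' 1 | grep -E "pos|wrist|gap"
python3 -m jog '[{"dp":[0,0,-0.4],"delta_rot":[0,0,0]},{"dp":[0,0,-0.5],"delta_rot":[0,0,0]},{"dp":[0,0,-0.5],"delta_rot":[0,0,0]},{"dp":[0,0,-0.5],"delta_rot":[0,0,0]},{"dp":[0,0,-0.5],"delta_rot":[0,0,0]},{"dp":[0,0,-0.5],"delta_rot":[0,0,0]},{"dp":[0,0,-0.4],"delta_rot":[0,0,0]},{"dp":[0,0,-0.3],"delta_rot":[0,0,0]}]' | grep -E "pos|wrist"
python3 -m jog '[{"dp":[0.5,-0.25,0],"delta_rot":[0,0,0]},{"dp":[0.7,-0.35,0],"delta_rot":[0,0,0]},{"dp":[0.8,-0.39,0],"delta_rot":[0,0,0]},{"dp":[0.8,-0.39,0],"delta_rot":[0,0,0]},{"dp":[0.8,-0.39,0],"delta_rot":[0,0,0]},{"dp":[0.8,-0.39,0],"delta_rot":[0,0,0]},{"dp":[0.6,-0.29,0],"delta_rot":[0,0,0]},{"dp":[0.25,-0.11,0],"delta_rot":[0,0,0]}]' | grep -E "pos|wrist"
python3 wr.py w4; python3 wr.py w5
```

```text
position: [0.4974, -0.2364, 0.1557]
wrist_force: [0.2, -0.7, -0.1]
finger_gap: 1.0
position: [0.4986, -0.2369, 0.3027]
wrist_force: [0.2, 0.1, -0.2]
position: [0.6469, -0.0497, 0.3006]
wrist_force: [-0.0, 0.5, -0.2]
t 30.6667 disc [ 0.55423014 -0.127598  ] 0.0005791302580800281 147
ptr rmin 0.14504248503993436 tip ang 46.69871019360606 mean 46.687644368237365 n 447
stripe ang 46.78992291116707 line dir 47.02564813640312 n 439 px 286.35535307517085 240.71753986332575
t 30.7167 disc [ 0.5541495  -0.12764978] 0.0005540453472068817 147
ptr rmin 0.14517045608541748 tip ang 46.60344898088738 mean 46.690343685659286 n 457
stripe ang 46.731607705663585 line dir 46.663436851547296 n 438 px 286.3744292237443 241.00456621004565
```

View pics/w5.png

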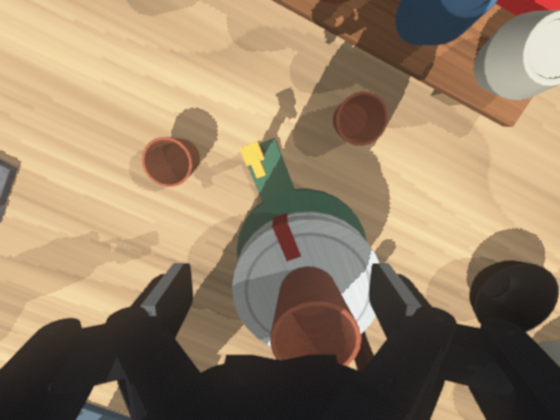

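The stripe (286,241) is at 46.7° and points straight at the pointer tip (262,177), also at 46.7°. The pot is still in the middle, the head is at rest and the gripper is clear, so I'm handing in.

```bash
python3 -c "
from bench import robot; print(robot.sign_off())"
```

```text
the job is handed in; nothing more can be done
None
```

The job is handed in at about 31 s: the head turned at roughly one turn per 5 s (about 4.4 s at its fastest) for well over five seconds, then stopped with the stripe within about 0.2° of the pointer; it first stopped 6.7° short, so I let go to check and re-gripped for one nudge, and the pot stayed in the middle, untouched.

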